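# Unfold the press crank and clamp the glued block

## Robot

A 6-joint arm with a two-finger parallel gripper is mounted at the origin on the work surface; the furniture and walls round the work are solid. World frame = base frame: x ahead of the robot, y to its left, z up, the work surface at z = 0. Lengths are in m, angles in degrees, forces in N, time in s.
With the tool pointing down it reaches from about 0.275 to 0.875 m from the base axis. Payload 12.5 kg.
Tool frame: the origin (TCP) lies at the very end of the fingers, on their centre line; the grasp point (between the pads) lies 19 mm behind it (robot.grip_point_offset is the distance from the TCP to the grasp point, in m); z points along the fingers, y is the line along which they close (so a half turn about z gives the same grasp; the last joint's range is limited). The gripper opens to 85 mm and grips with 20 to 120 N. Pads are 22 mm wide; open, the fingers measure 114 mm over their backs; the gripper's body (76 mm by 85 mm) begins 54 mm behind the grasp point. The pads swing forward as they close: fully open they stand 13 mm farther back than shut.
Start: joints at [71.07, 20.094, 94.641, -0, 65.266, -4.847], TCP at [0.134, 0.533, 0.205] pointing down, gripper open.
Joint ranges: [-157.81, 157.81], [-45, 120.19], [0.68, 151.7], [-89.99, 269.99], [4.06, 180], [-164.3, 164.3]. Speed limits (degrees/s): [127.2, 127.2, 159.86, 180, 180, 180].

## Interface

Orientations are given as [roll, pitch, yaw] about the fixed x, y, z axes, in that order (R = Rz(yaw) Ry(pitch) Rx(roll)).
In Python, from plant import robot gives the robot as it stands.
- The arm moves only by the tool apply_moves, never from a script. Its arguments are lists of equal length, an entry for each row: "offset": the shift along the tool's x, y, z in mm, a list of three; "dr": the turn, a rotation vector about the tool's x, y, z in degrees, a list of three. A call has 1 to 20 rows; each row shifts and turns the commanded pose from where the row before left it, along the tool's axes as they then stand; what a row does not reach is not made up. A row lasts 1/12 s, in which the tool goes at most 41.7 mm and 7.16 degrees, less where a joint would pass 70% of its speed; a pose out of reach is approached as far as the arm can. A call with a gripper value outside its range is refused whole. "claw" is the opening in per cent of the stroke, from 0 (shut) to 100 (fully open), set as the call begins (left out, the last holds). The fingers move at their own pace and stop on an object; the grip force is fixed at half the most. Time passes only in rows, so rows that do not move let the fingers close. It gives the time, the measured TCP pose, the force, the opening and the grip force at its end, in the units of the state.
- robot.sense(): the state, without advancing time (a new reading comes with each control period).
- robot.capture(name): name is "scene" or "top" or "wrist"; returns a dict with "color" (480x640x3 uint8, red, green, blue), "camera_matrix" (3x3 intrinsics, pixels), "R" (3x3) and "t" (3): a world point X has camera coordinates R X + t. Camera axes: x right, y down, z forward; pixel columns grow to the right and rows downward; lengths in m; the calibration is good to about 2 mm. A picture is of the moment at which its call begins. There is no depth.
- robot.sign_off(): hands the job in; it is judged then, once.
Trained networks look in a picture, given as the dict that the camera call returned (one of the last four; its "shot" number tells which), for a name from the list of things; names that differ only in an ending like _2 or _b are one class to them, and where a whole thing is asked for, a point or a joint stands for the part that bears it (a point fixed in the world has none). Each returns a list of dicts, best first, with "confidence" (0 to 1); they miss things now and then, are a little off and sometimes report something else, mostly with a low value. They report only what shows in the picture. A call takes as long as a camera call. They do not tell look-alikes from the thing itself.
- robot.outline_of(picture, thing): "region" (480x640 bool, what is visible of it) and "extent" ([left, top, right, bottom] in pixels, round what is visible of it).
The state is a dict: "t": time; "q": joint angles; "qd": joint speeds; "tau": joint torques, N m; "ee_pos": TCP position; "ee_rot": TCP orientation; "wrist_force": force on the tool from outside, world axes, zero at the start; "ft_torque": the same for the moment, N m; "gripper_width": finger opening in m; "gripper_force": force on a finger pad.
Only numpy, scipy, OpenCV 4.12 (cv2) and the standard library are available. Lean on these libraries where they do the work, as an engineer would, in place of code of your own. Each camera call takes 0.05 s, during which the arm holds its last target. There are 200 camera calls.

## Task

The glued-up beech block under the model press has to be clamped. Swing the press's folded crank grip up until it stands fully upright, then wind the crank clockwise by that grip until the press foot bears firmly on the block without crushing it. Let go, leaving the grip up and the block clamped where it lies, and do not disturb the things round about.

Things in the scene. Friction and masses are not known exactly. Their poses are not given: they have to be found in the camera images.
- press: grey portal screw press fixed on the work surface: two foot rails 130 mm long, legs 58 mm either side of the axis along its y, bridge 60 x 132 mm, its top 118 mm up. Origin on the surface under the spindle axis, z up. A steel cross-bar carries the round rubber foot, 37 mm across. The foot is screwed out by an unmeasured amount that differs every time: it starts 12 to 30 mm above the block
- spindle (a point): point on the vertical axis about which the crank turns, 158 mm above the surface, level with the fold hinge. Clockwise seen from above lowers the foot, 8 mm per rad: it lands after 1.5 to 3.8 rad; the crank can turn 4.8 rad from its start. Idle drag along the path of the grip: about 6 N while moving, 2 to 5 N at rest after a step (compare like with like). The crank holds against up to 50 N on the block when let go
- fold_hinge (a point): pin of the fold hinge at the outer end of the flat steel crank arm, 70 mm from the spindle axis, 158 mm above the surface; goes round with the crank. The arm (12 mm wide, top 146 mm above the surface) runs from the spindle to here; a fork 19 mm wide (22 mm over the pin's ends) stands round the pin
- grip (a joint): fold angle of the crank grip, rad: 0 = lying flat above the arm with its end towards the spindle, 1.571 = upright above the fold hinge, against its stop (fully unfolded). The hinge axis is level and square to the arm; the end swings up and outwards. Stiff: it stays where it is left; about 2 N at its end moves it
- sleeve: black barrel of the grip, 18 mm in diameter, 46 mm long; it spins freely on the grip's pin, so a gripper holding it need not turn with the crank. Origin at its centre, 39 mm from the fold hinge; z along the grip to its free end (66 mm from the hinge). Folded, its axis is 158 mm up; beside the arm there is free depth down to the bridge 40 mm below (34 mm within 22 mm of the spindle axis)
- wood_block: beech block 45 x 70 x 40 mm (its x, y, z), loose on the work surface under the foot; origin at the centre of its underside. Once the foot is on it, the drag at the grip climbs by 0.11 N per newton on the block, or 0.9 N per 0.05 rad of turn: firm is 2 to 6 N above the idle drag (at least 12 N on the block; aim for 3.5 N above idle); over 7 N above idle (65 N on the block) crushes it
- tape_measure: tape measure 35 x 78 x 64 mm, a bystander, origin at the centre of its underside
- ink_bottle: ink bottle 46 mm across, 64 mm high, a bystander, origin at the centre of its underside
- staples_a: box of staples 38 x 64 x 22 mm, a bystander, origin at the centre of its underside
Mind the look-alikes: they are no part of the job. Several things have the shape of the press; the one meant has the colours described above.

How it is judged:
By the outcome, as a careful person would: the job done as asked, in the order asked, and still so for the second after the job is handed in, with the robot touching nothing.
It also fails if it takes over 69 s, if anything falls off the work surface, if the arm or the gripper's body presses on something with over 40 N, if the wrist force passes 120 N, or if a joint passes its speed limit or range.

## Working session

There is one attempt and no reset: what is moved stays moved. The work goes in short steps, Python scripts to look and compute and a tool call to move; the robot and the scene stay as the last step left them, time stands still between calls to the robot, and variables do not carry over. Pictures are saved under pics/ and viewed, at most 10 in all, crops included, and the job is handed in when it is done.

Besides the shell and the picture viewer there is one more tool, called after "Request:" as name(argument=value, ...) on one line, values as JSON. apply_moves: Moves the arm, as the interface text tells. Its arguments: {"type":"object","properties":{"offset":{"type":"array"},"dr":{"type":"array"},"claw":{"type":"number"}},"required":["offset","dr"]}

```bash
mkdir -p pics
cat > h.py <<'E'
import numpy as np, cv2
from plant import robot
def save(p,n): cv2.imwrite('pics/'+n, p['color'][:,:,::-1])
def cam(p):
    K=np.array(p['camera_matrix'],float);R=np.array(p['R']);t=np.array(p['t']);return K,R,t
def proj(p,X):
    K,R,t=cam(p);c=K@(R@np.array(X,float).T+t[:,None] if np.ndim(X)>1 else R@np.array(X,float)+t);return (c[:2]/c[2]).T
def atz(p,uv,z):
    K,R,t=cam(p);d=R.T@np.linalg.solve(K,[uv[0],uv[1],1.]);o=-R.T@t;return o+d*(z-o[2])/d[2]
E
python3 - <<'E'
from h import *
for n in ['scene','top']:
    p=robot.capture(n);save(p,n+'0.png')
    K,R,t=cam(p);print(n,K[0,0],(-R.T@t).round(3))
    for th in ['press','grip','sleeve','fold_hinge','wood_block','tape_measure','ink_bottle','staples_a']:
        for o in robot.outline_of(p,th)[:3]: print(th,round(o['confidence'],2),o['extent'])
print(robot.sense())
E
```

```text
scene 590.1088100061893 [-0.405 -0.74   0.794]
press 0.81 [261.9, 244.2, 353.5, 336.9]
press 0.75 [311.6, 198.2, 379.7, 279.7]
press 0.45 [330.2, 198.7, 344.9, 213.2]
grip 0.8 [281.0, 240.2, 305.8, 258.5]
grip 0.54 [325.3, 196.7, 341.0, 209.4]
sleeve 0.73 [281.3, 242.8, 308.5, 260.4]
fold_hinge 0.71 [317.0, 199.0, 348.1, 222.1]
fold_hinge 0.71 [274.1, 242.8, 312.4, 270.3]
wood_block 0.82 [328.4, 239.3, 356.0, 261.9]
wood_block 0.53 [326.7, 198.6, 344.6, 211.6]
tape_measure 0.68 [253.2, 205.0, 272.1, 235.4]
tape_measure 0.64 [195.5, 223.1, 223.9, 250.6]
ink_bottle 0.79 [253.2, 207.7, 272.9, 232.4]
staples_a 0.72 [394.8, 310.7, 424.1, 336.5]
top 535.7749887341333 [ 0.123 -0.164  1.209]
press 0.93 [297.3, 169.0, 368.5, 240.2]
press 0.65 [322.1, 181.4, 335.6, 213.1]
press 0.6 [276.1, 254.9, 360.3, 333.1]
grip 0.82 [300.9, 277.9, 322.0, 306.2]
grip 0.58 [326.6, 180.9, 336.6, 214.2]
sleeve 0.65 [323.1, 186.4, 336.2, 202.9]
sleeve 0.63 [305.8, 281.2, 324.2, 300.5]
fold_hinge 0.69 [297.0, 271.4, 326.4, 314.9]
fold_hinge 0.62 [318.6, 179.6, 344.2, 218.7]
wood_block 0.8 [321.1, 201.3, 350.1, 217.5]
tape_measure 0.84 [176.8, 205.9, 215.5, 229.2]
ink_bottle 0.63 [229.7, 161.7, 250.5, 185.9]
staples_a 0.68 [407.8, 285.6, 433.2, 320.7]
{'t': 0.9, 'q': array([ 7.10728844e+01,  2.00928268e+01,  9.46439728e+01, -4.48134564e-04,
        6.52654025e+01, -4.84851392e+00]), 'qd': array([ 0.00262918,  0.02768539,  0.04581942, -0.1069246 ,  0.07810062,
       -0.06721777]), 'tau': array([ 3.31056319e-03, -5.06022549e+01, -2.91657364e+01,  1.11325596e-05,
        6.75028659e-04,  1.50173258e-05]), 'ee_pos': array([0.13376602, 0.53344665, 0.20537861]), 'ee_rot': array([-1.79997771e+02,  2.19425531e-04,  1.65921586e+02]), 'wrist_force': array([0.00855035, 0.48996064, 0.06871996]), 'ft_torque': array([ 0.00140695, -0.00946561,  0.00641822]), 'gripper_force': 0.0, 'gripper_width': 0.08536722911292373}
```

Run:
```python
import cv2
a=cv2.imread('pics/scene0.png')[180:350,180:440];b=cv2.imread('pics/top0.png')[140:345,160:445]
a=cv2.resize(a,(800,523),interpolation=3);b=cv2.resize(b,(800,575),interpolation=3)
cv2.imwrite('pics/sc.png',a);cv2.imwrite('pics/tc.png',b)
```

```text
(no output)
```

View pics/sc.png

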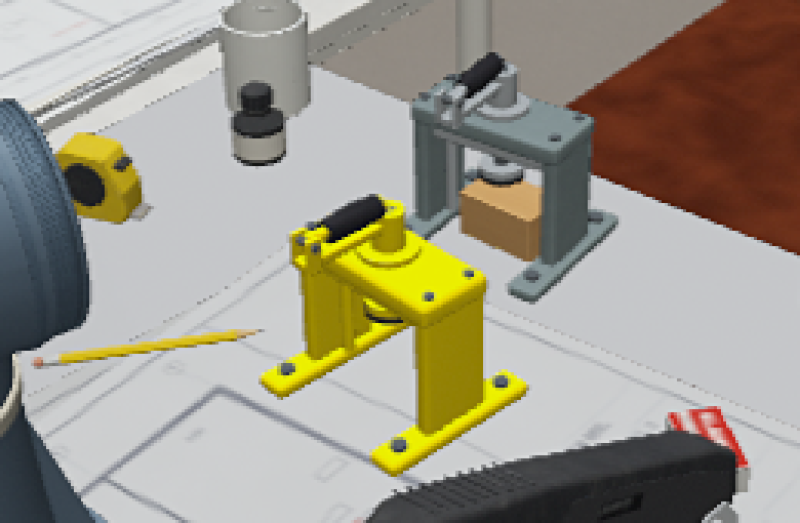

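View pics/tc.png

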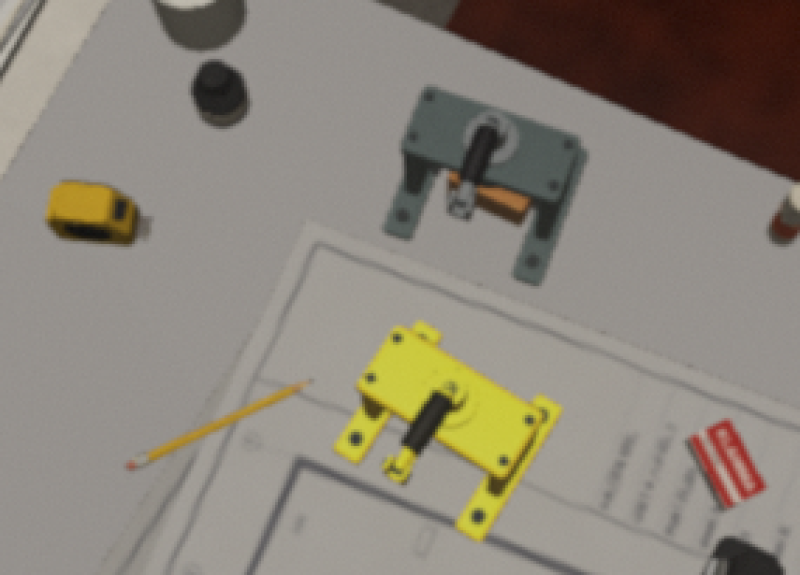

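The grey press (the target) stands at the top: in the top image its spindle is near (335,188) and its hinge near (324,213). The yellow one is a look-alike. The grip lies folded over the arm in both.

```bash
cat > a.py <<'E'
from h import *
from scipy.spatial.transform import Rotation as Ro
p=robot.capture('top')
f=lambda x,y:(160+x/2.807,140+y/2.807)
print('sp',atz(p,f(491,133),.158),'hinge',atz(p,f(461,203),.158))
for c in [(430,95),(568,145),(553,187),(412,137)]: print(atz(p,f(*c),.118))
s=robot.sense();w=robot.capture('wrist');K,R,t=cam(w);c=-R.T@t
Rt=Ro.from_euler('xyz',s['ee_rot'],degrees=True).as_matrix()
print('cam in tool',Rt.T@(c-s['ee_pos']),'\n',(R@Rt).round(3),K[0,0],s['t'])
for n,e in [('tape_measure',(196,217,0)),]: print(atz(p,(196,217),.03))
print('ink',atz(p,(240,174),.03),'stap',atz(p,(420,303),.02),'yellow',atz(p,(318,290),.118),'pencilcup',atz(p,(232,150),.05))
E
python3 a.py
```

```text
sp [ 0.53394059 -0.01362234  0.158     ] hinge [ 0.47350161 -0.01710627  0.158     ]
[0.55818201 0.04912848 0.118     ]
[ 0.56629492 -0.06637542  0.118     ]
[ 0.52937276 -0.07012132  0.118     ]
[0.51992263 0.04640998 0.118     ]
cam in tool [ 0.06714335  0.00099395 -0.16864373] 
 [[ 0.001  1.    -0.   ]
 [-0.963  0.001 -0.269]
 [-0.269  0.001  0.963]] 420.14018577655224 0.95
[0.3769195  0.26565153 0.03      ]
ink [0.51748766 0.22419053 0.03      ] stap [ 0.41688597 -0.28290767  0.02      ] yellow [ 0.32696526 -0.07260613  0.118     ] pencilcup [0.55765303 0.26406607 0.05      ]
```

```bash
cat > plan.py <<'E'
import sys,json,numpy as np
from scipy.spatial.transform import Rotation as Ro
def rows(p0,R0,p1,R1,n):
    "n rows from pose 0 to pose 1 (m, Rotation); returns rounded offset/dr and end pose"
    dr=(R0.inv()*R1).as_rotvec(degrees=True)/n; p=np.array(p0,float);R=R0;O=[];D=[]
    d=np.round(dr,2)
    for i in range(n):
        tgt=p0+(np.array(p1)-p0)*(i+1)/n
        o=np.round(R.inv().apply(tgt-p)*1000,1);O.append(o.tolist());D.append(d.tolist())
        p=p+R.apply(o/1000);R=R*Ro.from_rotvec(d,degrees=True)
    return O,D,p,R
def show(O,D):
    for i in range(0,len(O),20): print(json.dumps({"offset":O[i:i+20],"dr":D[i:i+20]}).replace(' ',''))
def tool(yaw,tilt):
    "down-pointing tool, yaw deg, tilted by tilt about its own y (positive tilt: points forward)"
    return Ro.from_euler('xyz',[180,0,yaw],degrees=True)*Ro.from_rotvec([0,tilt,0],degrees=True)
E
python3 - <<'E'
from plan import *
from plant import robot
s=robot.sense();R0=Ro.from_euler('xyz',s['ee_rot'],degrees=True)
print(tool(5.4,90).as_matrix()[:,2])
R1=tool(5.4,0)
O,D,p,R=rows(s['ee_pos'],R0,[.49,-.013,.29],R1,24);show(O,D);print(p,R.as_euler('xyz',degrees=True))
E
```

```text
[ 9.95561965e-01  9.41083133e-02 -1.73038667e-16]
{"offset":[[-19.9,-18.5,-3.5],[-22.0,-16.0,-3.6],[-23.7,-13.4,-3.5],[-25.0,-10.5,-3.5],[-26.1,-7.5,-3.5],[-26.8,-4.4,-3.6],[-27.2,-1.3,-3.5],[-27.1,1.9,-3.5],[-26.7,5.1,-3.5],[-25.9,8.1,-3.6],[-24.9,11.1,-3.5],[-23.3,13.9,-3.5],[-21.6,16.5,-3.5],[-19.5,18.9,-3.6],[-17.1,21.1,-3.5],[-14.6,23.0,-3.5],[-11.9,24.4,-3.5],[-8.8,25.7,-3.6],[-5.9,26.6,-3.5],[-2.7,27.0,-3.5]],"dr":[[0.0,0.0,6.69],[0.0,0.0,6.69],[0.0,0.0,6.69],[0.0,0.0,6.69],[0.0,0.0,6.69],[0.0,0.0,6.69],[0.0,0.0,6.69],[0.0,0.0,6.69],[0.0,0.0,6.69],[0.0,0.0,6.69],[0.0,0.0,6.69],[0.0,0.0,6.69],[0.0,0.0,6.69],[0.0,0.0,6.69],[0.0,0.0,6.69],[0.0,0.0,6.69],[0.0,0.0,6.69],[0.0,0.0,6.69],[0.0,0.0,6.69],[0.0,0.0,6.69]]}
{"offset":[[0.5,27.2,-3.5],[3.6,26.9,-3.6],[6.7,26.3,-3.5],[9.8,25.4,-3.5]],"dr":[[0.0,0.0,6.69],[0.0,0.0,6.69],[0.0,0.0,6.69],[0.0,0.0,6.69]]}
[ 0.4899935  -0.01299521  0.28999336] [ 1.79999146e+02 -1.11821523e-03  5.35688054e+00]
```

Request:
apply_moves(offset=[[-20,-18,-4],[-22,-16,-4],[-24,-13,-4],[-25,-10,-4],[-26,-8,-4],[-27,-4,-4],[-27,-1,-4],[-27,2,-4],[-27,5,-4],[-26,8,-4],[-25,11,-3],[-23,14,-3],[-22,16,-3],[-20,19,-3],[-17,21,-3],[-15,23,-3],[-12,24,-3],[-9,26,-3],[-6,27,-3],[-3,27,-3]], dr=[[0,0,6.7],[0,0,6.7],[0,0,6.7],[0,0,6.7],[0,0,6.7],[0,0,6.7],[0,0,6.7],[0,0,6.7],[0,0,6.7],[0,0,6.7],[0,0,6.7],[0,0,6.7],[0,0,6.7],[0,0,6.7],[0,0,6.7],[0,0,6.7],[0,0,6.7],[0,0,6.7],[0,0,6.7],[0,0,6.7]])

```text
t: 2.67
ee_pos: [0.4305, 0.0755, 0.2757]
ee_rot: [180.0, -0.0, 31.6]
wrist_force: [-0.7, 0.2, -0.2]
gripper_width: 0.0853
gripper_force: 0.0
```

Request:
apply_moves(offset=[[1,27,-4],[4,27,-3],[7,26,-4],[10,25,-3],[0,0,0],[0,0,0],[0,0,0]], dr=[[0,0,6.7],[0,0,6.7],[0,0,6.7],[0,0,6.7],[0,0,0],[0,0,0],[0,0,0]])

```text
t: 3.25
ee_pos: [0.4896, -0.0128, 0.2892]
ee_rot: [-180.0, 0.0, 5.2]
wrist_force: [-0.7, 0.1, 0.7]
gripper_width: 0.0854
gripper_force: 0.0
```

Run:
```python
from h import *
w=robot.capture('wrist');save(w,'w1.png')
s=robot.sense();print(s['ee_pos'],s['ee_rot'],s['q'],s['t'],s['wrist_force'])
for th in ['press','grip','sleeve','fold_hinge']:
    for o in robot.outline_of(w,th)[:2]: print(th,round(o['confidence'],2),o['extent'])
```

```text
[ 0.48948185 -0.01255246  0.28926532] [-1.79986002e+02  2.31034638e-02  5.21536482e+00] [-6.92369122e+00  9.19685196e+00  9.67853996e+01  9.18084242e-03
  7.40432791e+01  7.78584209e+01] 3.3 [ 0.70405569 -0.86049473 -0.06232419]
grip 0.87 [347.9, 392.2, 378.2, 425.6]
grip 0.71 [310.0, 143.9, 337.8, 237.6]
sleeve 0.98 [351.7, 397.5, 380.3, 423.8]
sleeve 0.6 [309.6, 152.7, 339.0, 217.6]
fold_hinge 0.91 [307.8, 118.5, 340.1, 242.9]
fold_hinge 0.68 [352.2, 353.8, 383.6, 424.2]
```

View pics/w1.png

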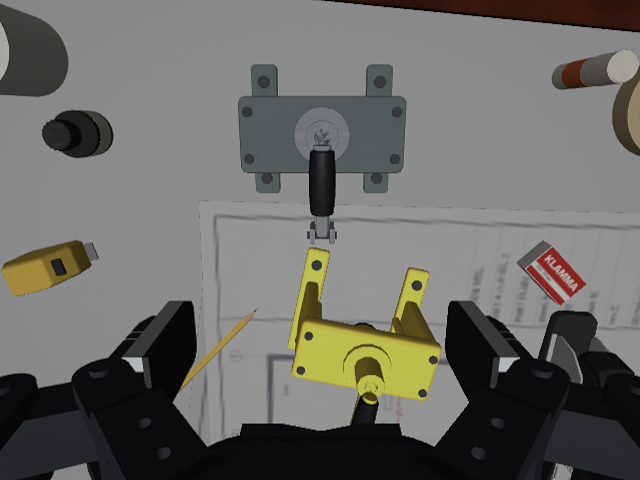

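The wrist picture shows the grey press clearly. The bolts are near (247,112), (397,111), (395,159) and (249,159), the sleeve axis is at column 322, rows 150–215, and the fork is at (321,233).

Run:
```python
from h import *
w=robot.capture('wrist')
B=[atz(w,c,.118) for c in [(247,112),(397,111),(395,159),(249,159)]]
C=np.mean(B,0);print('centre',C,'yaw',np.degrees(np.arctan2(-(B[0]-B[1])[0],(B[0]-B[1])[1])))
H=atz(w,(321.5,232),.158);print('hinge',H)
print('end',atz(w,(322,146),.158),'sl',atz(w,(322,152),.162),atz(w,(322,214),.162))
d=H-C;print(np.hypot(*d[:2]),np.degrees(np.arctan2(d[1],d[0])))
# sleeve axis from mask
for o in robot.outline_of(w,'sleeve'):
    v,u=np.nonzero(o['region']);
    if v.mean()<300:
        l,_,__=0,0,0
        vx,vy,x0,y0=cv2.fitLine(np.c_[u,v].astype(np.float32),cv2.DIST_L2,0,.01,.01).ravel()
        a=[atz(w,(x0+vx/vy*(r-y0),r),.158) for r in (155,212)];print('axis',a,np.degrees(np.arctan2(*(a[0]-a[1])[[1,0]])))
```

```text
centre [ 0.54510287 -0.00797356  0.118     ] yaw 5.636620586454628
hinge [ 0.47744888 -0.01379568  0.158     ]
end [ 0.53962236 -0.00836792  0.158     ] sl [ 0.53581233 -0.0087103   0.162     ] [ 0.49196714 -0.01280014  0.162     ]
0.067904048901993 -175.08139738620594
axis [array([ 0.53344351, -0.00903701,  0.158     ]), array([ 0.49257132, -0.01290716,  0.158     ])] 5.409152333148107
```

```bash
cat >> h.py <<'E'
H=np.array([.4763,-.0143,.158]);S=np.array([.5458,-.0082,.158]);U=(S-H)/np.linalg.norm(S-H);YAW=5.2
E
python3 - <<'E'
from plan import *
from h import *
s=robot.sense();R0=Ro.from_euler('xyz',s['ee_rot'],degrees=True)
R1=tool(YAW,-30);g=H+.040*U;T=g+.019*R1.as_matrix()[:,2];print('T',T,g)
O,D,p,R=rows(s['ee_pos'],R0,T+[0,0,.07],R1,5);show(O,D)
O,D,p,R=rows(p,R,T,R1,4);show(O,D);print(p)
c=R1.inv().apply(H-T)
for th in (5,6): print(th,(c-Ro.from_rotvec([0,th,0],degrees=True).apply(c))*1000)
E
```

```text
T [ 0.50668591 -0.01166366  0.14154552] [ 0.51614681 -0.01080265  0.158     ]
{"offset":[[3.4,0.1,15.6],[5.0,0.1,15.1],[6.5,0.1,14.6],[8.1,0.1,13.8],[9.4,0.1,12.8]],"dr":[[-0.0,-6.0,-0.01],[-0.0,-6.0,-0.01],[-0.0,-6.0,-0.01],[-0.0,-6.0,-0.01],[-0.0,-6.0,-0.01]]}
{"offset":[[8.7,0.0,15.2],[8.8,0.0,15.1],[8.7,0.0,15.2],[8.8,-0.0,15.2]],"dr":[[0.0,-0.0,0.01],[0.0,-0.0,0.01],[0.0,-0.0,0.01],[0.0,-0.0,0.01]]}
[ 0.50668646 -0.01166606  0.14150809]
5 [-2.18965598e-01  2.71050543e-17 -3.01534301e+00]
6 [-2.94283814e-01 -2.71050543e-17 -3.61547597e+00]
```

Request:
apply_moves(offset=[[3.4,0,15.6],[5,0,15.1],[6.5,0,14.6],[8,0,13.8],[9.4,0,12.8],[0,0,0],[8.7,0,15.2],[8.7,0,15.2],[0,0,0],[0,0,0]], dr=[[0,-6,0],[0,-6,0],[0,-6,0],[0,-6,0],[0,-6,0],[0,0,0],[0,0,0],[0,0,0],[0,0,0],[0,0,0]])

```text
t: 4.43
ee_pos: [0.5064, -0.0115, 0.1771]
ee_rot: [-180.0, 30.0, 5.1]
wrist_force: [0.1, 0.0, 0.9]
gripper_width: 0.0853
gripper_force: 0.0
```

Run:
```python
from h import *
w=robot.capture('wrist');
w2=robot.capture('scene');
a=cv2.resize(w2['color'][130:300,240:440],(800,600) if 0 else (706,600),interpolation=3)
cv2.imwrite('pics/s2.png',a[:,:,::-1]);save(w,'w2.png')
```

```text
(no output)
```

View pics/w2.png

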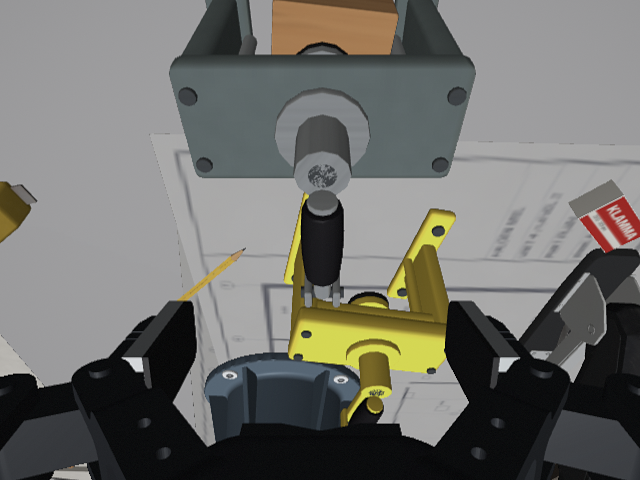

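The sleeve is centred between the pads (column 321, pads at 195 and 447), and the spindle post at (322,175) is clear of them. I'll descend and close.

Request:
apply_moves(offset=[[8.7,0,15.2],[8.7,0,15.2],[0,0,0],[0,0,0]], dr=[[0,0,0],[0,0,0],[0,0,0],[0,0,0]])

```text
t: 4.87
ee_pos: [0.5065, -0.0116, 0.1424]
ee_rot: [180.0, 30.0, 5.1]
wrist_force: [0.4, 0.0, -0.1]
gripper_width: 0.0856
gripper_force: 0.0
```

Request:
apply_moves(offset=[[0,0,0],[0,0,0],[0,0,0],[0,0,0],[0,0,0],[0,0,0],[0,0,0],[0,0,0],[0,0,0],[0,0,0],[0,0,0],[0,0,0]], dr=[[0,0,0],[0,0,0],[0,0,0],[0,0,0],[0,0,0],[0,0,0],[0,0,0],[0,0,0],[0,0,0],[0,0,0],[0,0,0],[0,0,0]], claw=0)

```text
t: 5.87
ee_pos: [0.5067, -0.0119, 0.1416]
ee_rot: [180.0, 30.0, 5.1]
wrist_force: [3.7, -3.8, 1.7]
gripper_width: 0.0137
gripper_force: 58.5
```

Run:
```python
from h import *
w=robot.capture('wrist');a=cv2.resize(w['color'][120:400,160:480],(686,600),interpolation=3);cv2.imwrite('pics/w3.png',a[:,:,::-1])
```

```text
(no output)
```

View pics/w3.png

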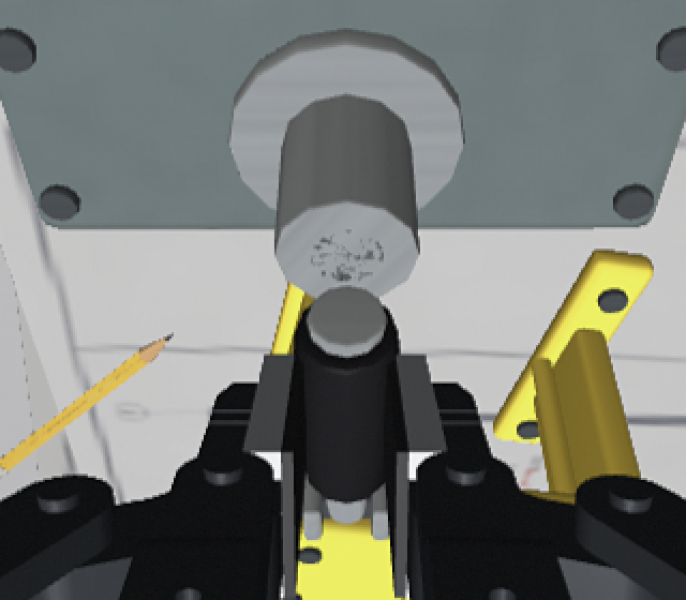

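The pads hold the sleeve squarely, so I'll swing it up about the hinge.

Request:
apply_moves(offset=[[-0.3,0,-3.6],[-0.3,0,-3.6],[-0.3,0,-3.6],[-0.3,0,-3.6],[-0.3,0,-3.6],[0,0,0]], dr=[[0,6,0],[0,6,0],[0,6,0],[0,6,0],[0,6,0],[0,0,0]])

```text
t: 6.42
ee_pos: [0.5105, -0.0115, 0.1605]
ee_rot: [179.9, -0.6, 5.1]
wrist_force: [3.8, -5.5, 3.1]
gripper_width: 0.0134
gripper_force: 59.6
```

Request:
apply_moves(offset=[[-0.3,0,-3.6],[-0.3,0,-3.6],[-0.3,0,-3.6],[-0.3,0,-3.6],[-0.3,0,-3.6],[-0.3,0,-3.6],[-0.3,0,-3.6],[0,0,0]], dr=[[0,6,0],[0,6,0],[0,6,0],[0,6,0],[0,6,0],[0,6,0],[0,6,0],[0,0,0]])

```text
t: 7.08
ee_pos: [0.5053, -0.0065, 0.1798]
ee_rot: [-178.9, -36.1, 5.2]
wrist_force: [-1.1, -5.8, 9.4]
gripper_width: 0.0134
gripper_force: 59.5
```

Run:
```python
from h import *
s=robot.sense();print(s['q'].round(1),s['qd'].round(2),s['ee_pos'],s['ee_rot'],s['wrist_force'],s['ft_torque'])
```

```text
[-12.6   4.9 128.3  43.5  16.8  33.1] [  0.72   0.56  -3.1  -18.75   3.4   20.31] [ 0.50529771 -0.00648868  0.17984041] [-178.87889716  -36.08515013    5.16222294] [-1.14725892 -5.77658003  9.41871638] [-0.47480278 -0.17918145 -0.65965569]
```

Run:
```python
from plan import *
from h import *
s=robot.sense();R0=Ro.from_euler('xyz',s['ee_rot'],degrees=True)
R1=tool(YAW,0)
T=S-U*.012;T[2]=.25
O,D,p,R=rows(s['ee_pos'],R0,T+[-.01,0,.01],R1,9);show(O,D)
print(T)
```

```text
{"offset":[[6.9,0.4,-6.0],[6.4,0.4,-6.5],[6.0,0.3,-6.9],[5.5,0.4,-7.3],[4.9,0.5,-7.7],[4.4,0.4,-8.0],[3.9,0.4,-8.3],[3.2,0.5,-8.5],[2.7,0.5,-8.8]],"dr":[[-0.12,-4.01,0.04],[-0.12,-4.01,0.04],[-0.12,-4.01,0.04],[-0.12,-4.01,0.04],[-0.12,-4.01,0.04],[-0.12,-4.01,0.04],[-0.12,-4.01,0.04],[-0.12,-4.01,0.04],[-0.12,-4.01,0.04]]}
[ 0.53384596 -0.0092492   0.25      ]
```

Request:
apply_moves(offset=[[0,0,0],[0,0,0],[0,0,0],[0,0,0],[0,0,0],[0,0,0]], dr=[[0,0,0],[0,0,0],[0,0,0],[0,0,0],[0,0,0],[0,0,0]], claw=100)

```text
t: 7.58
ee_pos: [0.5049, -0.0056, 0.1787]
ee_rot: [-178.8, -35.7, 5.3]
wrist_force: [-0.7, 0.3, 0.4]
gripper_width: 0.0839
gripper_force: 0.0
```

Request:
apply_moves(offset=[[7,0.4,-6],[6.5,0.4,-6.5],[6,0.4,-7],[5.5,0.4,-7.3],[5,0.4,-7.7],[4.5,0.4,-8],[4,0.4,-8.3],[3.2,0.4,-8.5],[2.7,0.4,-8.8],[0,0,0],[0,0,0]], dr=[[0,-3,0],[0,-3,0],[-0.2,-4,0],[-0.2,-4,0],[-0.2,-4,0],[-0.2,-4,0],[-0.2,-5,0],[-0.2,-5,0],[0,-4,0],[0,0,0],[0,0,0]])

```text
t: 8.5
ee_pos: [0.5218, -0.0074, 0.2572]
ee_rot: [179.9, -0.6, 5.7]
wrist_force: [-1.5, -0.2, -1.1]
gripper_width: 0.0854
gripper_force: 0.0
```

Run:
```python
from plan import *
from h import *
s=robot.sense();R0=Ro.from_euler('xyz',s['ee_rot'],degrees=True);print(s['ee_pos'],s['ee_rot'],s['q'].round(1),s['gripper_width'])
w=robot.capture('wrist');save(w,'w4.png')
R1=tool(YAW,0);T=S-U*.012;T[2]=.25
O,D,p,R=rows(s['ee_pos'],R0,T,R1,2);show(O,D)
```

```text
[ 0.52175346 -0.0074147   0.25717196] [179.94122732  -0.58616221   5.74788648] [-6.  13.9 95.5  0.1 70.  78.3] 0.08543035654235273
{"offset":[[5.9,1.5,3.6],[5.9,1.5,3.7]],"dr":[[0.03,-0.29,0.27],[0.03,-0.29,0.27]]}
```

View pics/w4.png

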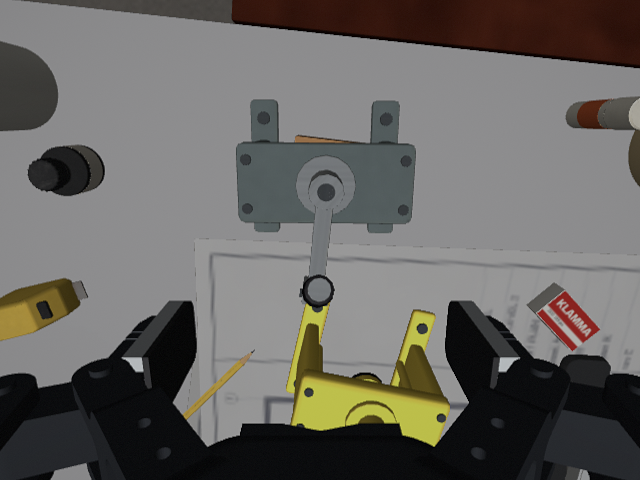

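The grip has mostly swung up: its end disc is at (319,289) and the arm runs from (326,190). The crank has moved a few degrees. I'll solve for both angles.

Run:
```python
from h import *
from scipy.optimize import least_squares
w=robot.capture('wrist')
def E(a,f):
    d=np.array([np.cos(a),np.sin(a),0]);return S+.07*d-.066*np.cos(f)*d+[0,0,.066*np.sin(f)]
r=least_squares(lambda x:proj(w,E(*x))-[319,289],[np.pi,1.2]);print(np.degrees(r.x),r.cost,E(*r.x))
a=r.x[0];print('hinge',S+.07*np.array([np.cos(a),np.sin(a),0]), proj(w,[*S[:2],.15]))
print([proj(w,S+np.array([np.cos(np.radians(q))*.058,np.sin(np.radians(q))*.058,-.012])).round(1) for q in (179,181,183,185)])
```

```text
[179.66671443  65.73938073] 2.908056841006738e-26 [ 0.50291932 -0.00795056  0.21817127]
hinge [ 0.47580118 -0.00779282  0.158     ] [326.16823336 189.33002765]
[array([316.1, 269.5]), array([318.9, 269.8]), array([321.8, 270. ]), array([324.6, 270.1])]
```

Request:
apply_moves(offset=[[7,1,3.5],[7,0,3.5],[0,0,0],[0,0,0],[0,0,0],[0,0,0],[0,0,0],[0,0,0],[0,0,20],[0,0,20],[0,0,20],[0,0,0],[0,0,0]], dr=[[0,0,5.5],[0,-0.6,0],[0,0,0],[0,0,0],[0,0,0],[0,0,0],[0,0,0],[0,0,0],[0,0,0],[0,0,0],[0,0,0],[0,0,0],[0,0,0]], claw=0)

```text
t: 9.68
ee_pos: [0.5351, -0.0079, 0.1909]
ee_rot: [180.0, 0.1, 0.2]
wrist_force: [0.2, -0.0, 1.2]
gripper_width: 0.0
gripper_force: 0.0
```

Request:
apply_moves(offset=[[-4,0,0],[-4,0,0],[-4,0,0],[-4,0,0],[-4,0,0],[-4,0,0],[-4,0,0],[0,0,0],[0,0,0]], dr=[[0,0,0],[0,0,0],[0,0,0],[0,0,0],[0,0,0],[0,0,0],[0,0,0],[0,0,0],[0,0,0]])

```text
t: 10.43
ee_pos: [0.5079, -0.008, 0.1919]
ee_rot: [180.0, -0.1, 0.2]
wrist_force: [1.2, 0.8, 5.1]
gripper_width: -0.0002
gripper_force: 2.7
```

Request:
apply_moves(offset=[[-3,0,0],[-3,0,0],[-3,0,0],[0,0,0],[0,0,0]], dr=[[0,0,0],[0,0,0],[0,0,0],[0,0,0],[0,0,0]])

```text
t: 10.85
ee_pos: [0.5012, -0.0082, 0.1939]
ee_rot: [180.0, -0.4, 0.2]
wrist_force: [5.3, 1.4, 18.1]
gripper_width: 0.0
gripper_force: 9.3
```

Request:
apply_moves(offset=[[-2,0,0],[-1,0,0],[0,0,0],[0,0,0]], dr=[[0,0,0],[0,0,0],[0,0,0],[0,0,0]])

```text
t: 11.18
ee_pos: [0.4989, -0.0082, 0.1944]
ee_rot: [179.9, -0.5, 0.2]
wrist_force: [5.8, 1.0, 21.3]
gripper_width: 0.0003
gripper_force: 11.0
```

Request:
apply_moves(offset=[[3,0,0],[0,0,-6],[0,0,-6],[0,0,0],[0,0,0]], dr=[[0,0,0],[0,0,0],[0,0,0],[0,0,0],[0,0,0]])

```text
t: 11.6
ee_pos: [0.4982, -0.0081, 0.203]
ee_rot: [180.0, 0.1, 0.2]
wrist_force: [0.1, 0.3, -0.3]
gripper_width: -0.0
gripper_force: 0.0
```

Run:
```python
from h import *
w=robot.capture('scene')
o=[(x['confidence'],x['extent']) for x in robot.outline_of(w,'sleeve')+robot.outline_of(w,'grip')];print(o)
a=cv2.resize(w['color'][140:290,260:420],(640,600),interpolation=3);cv2.imwrite('pics/s5.png',a[:,:,::-1])
```

```text
[(0.64, [283.7, 242.7, 304.0, 258.7]), (0.49, [320.3, 187.0, 330.1, 206.4]), (0.63, [281.7, 242.7, 305.5, 260.4]), (0.59, [318.7, 184.1, 332.4, 211.3])]
```

View pics/s5.png

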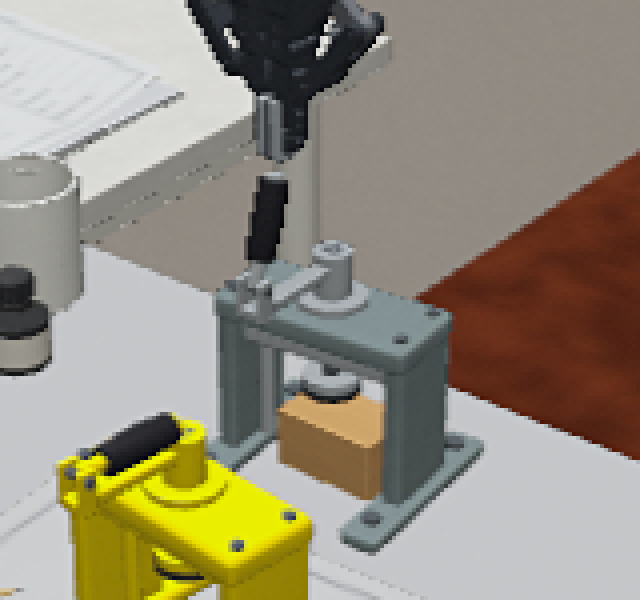

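Run:
```python
from h import *
w=robot.capture('scene')
a=np.radians(180.3);d=np.array([np.cos(a),np.sin(a),0])
c=lambda X:((proj(w,X)-[260,140])*4).round(0)
for f in (60,66,72,78,84,90):
    q=np.radians(f);g=lambda r:S+.07*d-r*np.cos(q)*d+[0,0,r*np.sin(q)]
    print(f,c(g(0)),c(g(.016)),c(g(.066)))
s=robot.sense();print('tcp',c(s['ee_pos']),c(s['ee_pos']+[0,0,.02]),s['wrist_force'])
print(c([*S[:2],.15]))
```

```text
60 [256. 285.] [265. 258.] [293. 171.]
66 [256. 285.] [263. 257.] [286. 170.]
72 [256. 285.] [262. 258.] [278. 170.]
78 [256. 285.] [260. 258.] [271. 172.]
84 [256. 285.] [258. 259.] [263. 174.]
90 [256. 285.] [256. 260.] [255. 178.]
tcp [280. 198.] [280. 166.] [-0.49077191  0.60710328  0.26425446]
[333. 250.]
```

In the scene view the grip stands at about 77°. The shut fingertips show about 25 mm above the reported TCP (at crop (280,158), projected at (280,198)). So they rode on the grip's end earlier, and I'll push again from lower down.

Request:
apply_moves(offset=[[10,0,-4],[10,0,0],[10,0,0],[0,0,10],[0,0,16],[0,0,16],[0,0,0],[0,0,0]], dr=[[0,0,0],[0,0,0],[0,0,0],[0,0,0],[0,0,0],[0,0,0],[0,0,0],[0,0,0]])

```text
t: 12.47
ee_pos: [0.5277, -0.0079, 0.164]
ee_rot: [180.0, 0.2, 0.2]
wrist_force: [0.7, 0.4, 0.3]
gripper_width: -0.0002
gripper_force: 0.0
```

Request:
apply_moves(offset=[[-5,0,0],[-5,0,0],[-4,0,0],[-4,0,0],[-4,0,0],[-3,0,0],[0,0,0],[0,0,0]], dr=[[0,0,0],[0,0,0],[0,0,0],[0,0,0],[0,0,0],[0,0,0],[0,0,0],[0,0,0]])

```text
t: 13.13
ee_pos: [0.5032, -0.0081, 0.1651]
ee_rot: [180.0, 0.1, 0.2]
wrist_force: [-0.5, 0.1, -0.1]
gripper_width: -0.0001
gripper_force: 0.1
```

Request:
apply_moves(offset=[[-3,0,0],[-2,0,0],[-2,0,0],[0,0,0],[0,0,0]], dr=[[0,0,0],[0,0,0],[0,0,0],[0,0,0],[0,0,0]])

```text
t: 13.55
ee_pos: [0.4961, -0.0081, 0.1649]
ee_rot: [180.0, 0.1, 0.2]
wrist_force: [1.2, 0.7, -0.6]
gripper_width: 0.0003
gripper_force: 0.1
```

Request:
apply_moves(offset=[[-1.5,0,0],[-1.5,0,0],[0,0,0],[0,0,0]], dr=[[0,0,0],[0,0,0],[0,0,0],[0,0,0]])

```text
t: 13.88
ee_pos: [0.4936, -0.0081, 0.1651]
ee_rot: [180.0, 0.0, 0.2]
wrist_force: [2.6, -0.1, 0.7]
gripper_width: 0.0001
gripper_force: 1.5
```

Request:
apply_moves(offset=[[-2,0,0],[-2,0,0],[0,0,0],[0,0,0]], dr=[[0,0,0],[0,0,0],[0,0,0],[0,0,0]])

```text
t: 14.22
ee_pos: [0.4926, -0.0082, 0.1655]
ee_rot: [180.0, -0.4, 0.2]
wrist_force: [19.7, 0.8, -10.7]
gripper_width: 0.0003
gripper_force: 9.7
```

Run:
```python
from h import *
w=robot.capture('scene');s=robot.sense();print(s['wrist_force'],s['ee_pos'])
for x in robot.outline_of(w,'sleeve'):
    if x['extent'][1]<230:
        v,u=np.nonzero(x['region']);l=cv2.fitLine(np.c_[u,v].astype(np.float32),cv2.DIST_L2,0,.01,.01).ravel();print(x['extent'],l, l[0]/l[1])
a=np.radians(180.3);d=np.array([np.cos(a),np.sin(a),0])
for f in (66,78,84,90):
    q=np.radians(f);g=lambda r:proj(w,S+.07*d-r*np.cos(q)*d+[0,0,r*np.sin(q)]);D=g(.06)-g(.02);print(f,D[0]/D[1],g(.066))
```

```text
[19.14937018  0.11363692 -9.63467535] [ 0.49259857 -0.00825459  0.16552337]
[316.7, 188.2, 327.7, 209.4] [ 7.7646947e-03 -9.9996984e-01  3.2241135e+02  1.9650354e+02] -0.007764929
66 -0.2554087114880693 [331.44094564 182.52286128]
78 -0.1263049819308154 [327.68309174 182.88510099]
84 -0.05816012197460675 [325.70987668 183.54776022]
90 0.014724960006901986 [323.70334879 184.52750419]
```

The force jumped to 19 N and the line fit gives about 88–90°, so the grip is at its stop. I'll retract, rise and look from above.

Request:
apply_moves(offset=[[8,0,0],[10,0,0],[0,0,-25],[0,0,-30],[0,0,-30],[0,0,-20],[0,0,0],[0,0,0],[0,0,0]], dr=[[0,0,0],[0,0,0],[0,0,0],[0,0,0],[0,0,0],[0,0,0],[0,0,0],[0,0,0],[0,0,0]], claw=0)

```text
t: 15.07
ee_pos: [0.507, -0.0079, 0.2689]
ee_rot: [180.0, 0.2, 0.2]
wrist_force: [-0.2, -0.1, -0.2]
gripper_width: -0.0002
gripper_force: 0.0
```

Request:
apply_moves(offset=[[0,0,0],[0,0,0],[0,0,0],[0,0,0],[0,0,0],[0,0,0]], dr=[[0,0,0],[0,0,0],[0,0,0],[0,0,0],[0,0,0],[0,0,0]], claw=100)

```text
t: 15.57
ee_pos: [0.5075, -0.008, 0.2699]
ee_rot: [180.0, 0.1, 0.2]
wrist_force: [0.4, -0.1, -0.1]
gripper_width: 0.0724
gripper_force: 0.0
```

Run:
```python
from h import *
w=robot.capture('wrist');save(w,'w6.png');s=robot.sense();print(s['ee_pos'],s['gripper_width'])
for z in (.222,.158): print([proj(w,[x,-.0082,z]).round(0) for x in (.472,.4758)])
for x in robot.outline_of(w,'sleeve')+robot.outline_of(w,'grip'): print(x['confidence'],x['extent'])
```

```text
[ 0.50751186 -0.00800083  0.26992089] 0.0789948855409122
[array([322., 310.]), array([322., 304.])]
[array([321., 270.]), array([321., 265.])]
0.71 [305.1, 262.3, 337.8, 309.4]
0.7 [305.7, 260.8, 338.5, 316.2]
0.58 [389.3, 418.9, 403.0, 432.6]
```

View pics/w6.png

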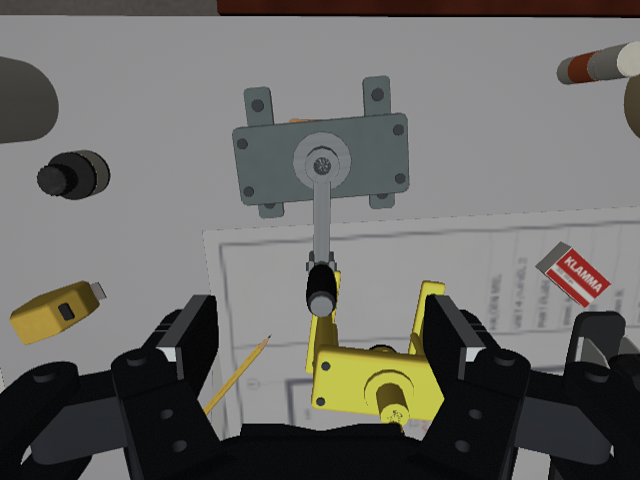

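The end disc is at (321,304), exactly where an upright grip over hinge x=0.4758 projects. I'll go over it and grasp from above.

Request:
apply_moves(offset=[[-16,0,0],[-15.7,0,0],[0,0,0],[0,0,30],[0,0,30],[0,0,25],[0,0,15],[0,0,0],[0,0,0]], dr=[[0,0,0],[0,0,0],[0,0,0],[0,0,0],[0,0,0],[0,0,0],[0,0,0],[0,0,0],[0,0,0]], claw=100)

```text
t: 16.47
ee_pos: [0.4761, -0.0082, 0.1701]
ee_rot: [180.0, 0.1, 0.2]
wrist_force: [0.2, 0.1, 0.5]
gripper_width: 0.0853
gripper_force: 0.0
```

Request:
apply_moves(offset=[[0,0,0],[0,0,0],[0,0,0],[0,0,0],[0,0,0],[0,0,0],[0,0,0],[0,0,0],[0,0,0],[0,0,0]], dr=[[0,0,0],[0,0,0],[0,0,0],[0,0,0],[0,0,0],[0,0,0],[0,0,0],[0,0,0],[0,0,0],[0,0,0]], claw=0)

```text
t: 17.3
ee_pos: [0.4759, -0.0084, 0.1705]
ee_rot: [180.0, 0.0, 0.2]
wrist_force: [-1.4, -2.8, 5.6]
gripper_width: 0.0158
gripper_force: 58.5
```

Request:
apply_moves(offset=[[0.3,-7,0],[1,-7,0],[1.7,-6.8,0],[2.4,-6.6,0],[3.1,-6.3,0],[3.7,-6,0],[0,0,0],[0,0,0]], dr=[[0,0,0],[0,0,0],[0,0,0],[0,0,0],[0,0,0],[0,0,0],[0,0,0],[0,0,0]])

```text
t: 17.97
ee_pos: [0.4887, 0.0318, 0.1705]
ee_rot: [-180.0, -0.1, 0.2]
wrist_force: [2.5, 0.6, 3.8]
gripper_width: 0.016
gripper_force: 58.7
```

```bash
cat > st.py <<'E'
from h import *
C=np.array([.5458,-.0082])
F=[]
for i in range(1): s=robot.sense();F.append(s['wrist_force'])
f=np.mean(F,0);r=s['ee_pos'][:2]-C;R=np.hypot(*r);r/=R;t=np.array([r[1],-r[0]])  # clockwise tangent
print('t',round(s['t'],2),'turn',round(np.pi-np.arctan2(r[1],r[0])%(2*np.pi),3) if r[1]>=0 or 1 else 0,'R',round(R*1000,1),'Ftan(drag)',round(-f[:2]@t,2),'Frad(out+)',round(f[:2]@r,2),'Fz',round(f[2],1),'z',s['ee_pos'][2].round(4),'rot',s['ee_rot'].round(1),'tau',s['ft_torque'].round(2),'w',round(s['gripper_width'],4))
E
python3 st.py
```

```text
t 17.97 turn 0.611 R 69.7 Ftan(drag) -1.94 Frad(out+) -1.68 Fz 3.8 z 0.1705 rot [-1.8e+02 -1.0e-01  2.0e-01] tau [ 0.29 -0.64 -0.03] w 0.016
```

Request:
apply_moves(offset=[[4.3,-5.6,0],[4.8,-5.1,0],[5.3,-4.6,0],[5.7,-4.1,0],[6.1,-3.5,0],[6.4,-2.9,0]], dr=[[0,0,0],[0,0,0],[0,0,0],[0,0,0],[0,0,0],[0,0,0]])

```text
t: 18.47
ee_pos: [0.5201, 0.0567, 0.1704]
ee_rot: [179.9, 0.1, 0.2]
wrist_force: [-3.5, -7.7, 9.2]
gripper_width: 0.0158
gripper_force: 59.3
```

```bash
python3 st.py
```

```text
t 18.47 turn 1.194 R 69.8 Ftan(drag) 6.12 Frad(out+) -5.89 Fz 9.2 z 0.1704 rot [1.799e+02 1.000e-01 2.000e-01] tau [-1.37  0.52 -0.03] w 0.0158
```

Request:
apply_moves(offset=[[0,0,0],[0,0,0],[0,0,0]], dr=[[0,0,0],[0,0,0],[0,0,0]])

```text
t: 18.72
ee_pos: [0.521, 0.057, 0.1705]
ee_rot: [179.9, -0.0, 0.2]
wrist_force: [3.0, -2.4, 5.7]
gripper_width: 0.0161
gripper_force: 58.9
```

```bash
python3 st.py
```

```text
t 18.72 turn 1.207 R 69.7 Ftan(drag) -1.96 Frad(out+) -3.33 Fz 5.7 z 0.1705 rot [179.9  -0.    0.2] tau [-0.58 -0.51  0.02] w 0.0161
```

```bash
cat > g.py <<'E'
import sys,numpy as np
a,b,n=float(sys.argv[1]),float(sys.argv[2]),int(sys.argv[3]);p=np.linspace(a,b,n+1)
P=np.round(np.c_[-70.4*np.cos(p),-70.4*np.sin(p)],1);print([[round(x,1) for x in r]+[0] for r in np.diff(P,axis=0).tolist()])
E
python3 g.py 1.2 1.5 6;python3 g.py 1.5 1.7 4;python3 g.py 1.7 1.9 4;python3 g.py 1.9 2.1 4; python3 g.py 2.1 2.3 4; python3 g.py 2.3 2.5 4;python3 g.py 2.5 2.7 4;python3 g.py 2.7 2.9 4;python3 g.py 2.9 3.1 4;python3 g.py 3.1 3.3 4;python3 g.py 3.3 3.5 4;python3 g.py 3.5 3.7 4;python3 g.py 3.7 3.9 4;python3 g.py 3.9 4.1 4
```

```text
[[3.3, -1.2, 0], [3.4, -1.0, 0], [3.4, -0.9, 0], [3.4, -0.7, 0], [3.5, -0.5, 0], [3.5, -0.3, 0]]
[[3.5, -0.2, 0], [3.6, 0.0, 0], [3.5, 0.2, 0], [3.5, 0.4, 0]]
[[3.4, 0.5, 0], [3.5, 0.7, 0], [3.4, 0.9, 0], [3.4, 1.1, 0]]
[[3.3, 1.2, 0], [3.2, 1.4, 0], [3.2, 1.5, 0], [3.0, 1.7, 0]]
[[3.0, 1.9, 0], [2.9, 2.0, 0], [2.8, 2.1, 0], [2.7, 2.3, 0]]
[[2.6, 2.4, 0], [2.4, 2.5, 0], [2.3, 2.7, 0], [2.2, 2.8, 0]]
[[2.0, 2.8, 0], [1.9, 3.0, 0], [1.8, 3.1, 0], [1.5, 3.1, 0]]
[[1.5, 3.2, 0], [1.2, 3.3, 0], [1.1, 3.4, 0], [1.0, 3.4, 0]]
[[0.7, 3.4, 0], [0.6, 3.5, 0], [0.4, 3.5, 0], [0.2, 3.5, 0]]
[[0.1, 3.5, 0], [-0.1, 3.5, 0], [-0.3, 3.5, 0], [-0.5, 3.5, 0]]
[[-0.6, 3.5, 0], [-0.8, 3.4, 0], [-1.0, 3.4, 0], [-1.2, 3.3, 0]]
[[-1.3, 3.3, 0], [-1.5, 3.2, 0], [-1.6, 3.1, 0], [-1.8, 3.0, 0]]
[[-1.9, 2.9, 0], [-2.1, 2.9, 0], [-2.2, 2.7, 0], [-2.4, 2.6, 0]]
[[-2.5, 2.5, 0], [-2.6, 2.4, 0], [-2.7, 2.2, 0], [-2.8, 2.1, 0]]
```

Request:
apply_moves(offset=[[3.3,-1.2,0],[3.3,-1,0],[3.4,-0.9,0],[3.4,-0.7,0],[3.5,-0.5,0],[3.5,-0.3,0]], dr=[[0,0,0],[0,0,0],[0,0,0],[0,0,0],[0,0,0],[0,0,0]])

```text
t: 19.22
ee_pos: [0.5401, 0.0614, 0.1703]
ee_rot: [179.9, 0.2, 0.2]
wrist_force: [-4.5, -5.9, 10.6]
gripper_width: 0.0159
gripper_force: 59.3
```

```bash
python3 st.py
```

```text
t 19.22 turn 1.489 R 69.8 Ftan(drag) 5.01 Frad(out+) -5.46 Fz 10.6 z 0.1703 rot [179.9   0.2   0.2] tau [-0.92  0.93 -0.03] w 0.0159
```

Request:
apply_moves(offset=[[3.5,-0.2,0],[3.6,0,0],[3.5,0.2,0],[3.5,0.4,0]], dr=[[0,0,0],[0,0,0],[0,0,0],[0,0,0]])

```text
t: 19.55
ee_pos: [0.554, 0.0612, 0.1704]
ee_rot: [179.9, 0.2, 0.2]
wrist_force: [-6.3, -3.7, 12.0]
gripper_width: 0.0157
gripper_force: 59.4
```

Request:
apply_moves(offset=[[3.4,0.5,0],[3.5,0.7,0],[3.4,0.9,0],[3.4,1.1,0]], dr=[[0,0,0],[0,0,0],[0,0,0],[0,0,0]])

```text
t: 19.88
ee_pos: [0.5676, 0.0582, 0.1703]
ee_rot: [180.0, 0.2, 0.2]
wrist_force: [-6.4, -2.8, 10.9]
gripper_width: 0.0162
gripper_force: 59.5
```

```bash
python3 st.py
python3 - <<'E'
from h import *
w=robot.capture('scene');a=cv2.resize(w['color'][210:265,315:385],(764,600),interpolation=3);cv2.imwrite('pics/s7.png',a[:,:,::-1])
E
```

```text
t 19.88 turn 1.888 R 69.9 Ftan(drag) 5.22 Frad(out+) -4.64 Fz 10.9 z 0.1703 rot [180.    0.2   0.2] tau [-0.42  1.22 -0.03] w 0.0162
```

View pics/s7.png

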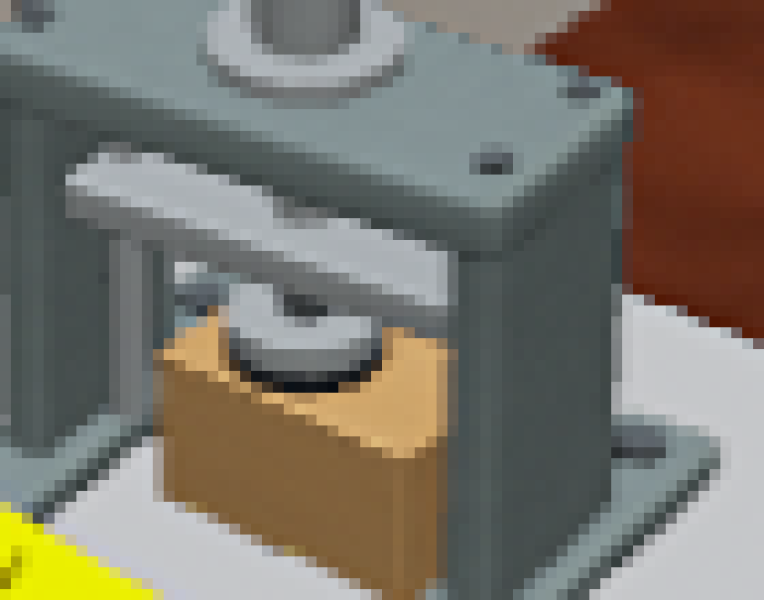

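The foot is now very close to the block (foot rim about (305,385), block top about (305,378)), while the drag is still idle at about 5 N. I'll use smaller steps.

Request:
apply_moves(offset=[[3.3,1.2,0],[3.2,1.4,0]], dr=[[0,0,0],[0,0,0]])

```text
t: 20.1
ee_pos: [0.574, 0.0558, 0.1703]
ee_rot: [180.0, 0.2, 0.2]
wrist_force: [-7.1, -1.1, 10.3]
gripper_width: 0.0163
gripper_force: 59.5
```

```bash
python3 st.py
```

```text
t 20.1 turn 1.986 R 69.9 Ftan(drag) 6.04 Frad(out+) -3.83 Fz 10.3 z 0.1703 rot [180.    0.2   0.2] tau [-0.29  1.2   0.01] w 0.0163
```

Request:
apply_moves(offset=[[3.2,1.5,0],[3,1.7,0]], dr=[[0,0,0],[0,0,0]])

```text
t: 20.27
ee_pos: [0.5803, 0.0527, 0.1703]
ee_rot: [180.0, 0.2, 0.2]
wrist_force: [-7.6, -1.2, 10.6]
gripper_width: 0.0161
gripper_force: 59.5
```

```bash
python3 st.py
```

```text
t 20.27 turn 2.086 R 69.9 Ftan(drag) 6.05 Frad(out+) -4.84 Fz 10.6 z 0.1703 rot [180.    0.2   0.2] tau [-0.14  1.23 -0.02] w 0.0161
```

Request:
apply_moves(offset=[[3,1.9,0],[2.9,2,0]], dr=[[0,0,0],[0,0,0]])

```text
t: 20.43
ee_pos: [0.5862, 0.0489, 0.1703]
ee_rot: [-180.0, 0.2, 0.2]
wrist_force: [-7.2, -0.0, 11.4]
gripper_width: 0.0158
gripper_force: 59.5
```

```bash
python3 st.py
```

```text
t 20.43 turn 2.186 R 70.0 Ftan(drag) 5.87 Frad(out+) -4.21 Fz 11.4 z 0.1703 rot [-180.     0.2    0.2] tau [0.06 1.22 0.02] w 0.0158
```

Request:
apply_moves(offset=[[2.8,2.1,0],[2.7,2.3,0]], dr=[[0,0,0],[0,0,0]])

```text
t: 20.6
ee_pos: [0.5917, 0.0447, 0.1704]
ee_rot: [-180.0, 0.2, 0.2]
wrist_force: [-6.6, 1.0, 11.3]
gripper_width: 0.0159
gripper_force: 59.5
```

```bash
python3 st.py
```

```text
t 20.6 turn 2.286 R 70.0 Ftan(drag) 5.65 Frad(out+) -3.55 Fz 11.3 z 0.1704 rot [-180.     0.2    0.2] tau [0.18 1.2  0.04] w 0.0159
```

Request:
apply_moves(offset=[[2.6,2.4,0],[2.4,2.5,0],[2.3,2.7,0]], dr=[[0,0,0],[0,0,0],[0,0,0]])

```text
t: 20.85
ee_pos: [0.5988, 0.0376, 0.1704]
ee_rot: [-179.9, 0.2, 0.2]
wrist_force: [-8.8, 4.0, 11.7]
gripper_width: 0.0158
gripper_force: 59.6
```

```bash
python3 st.py
```

```text
t 20.85 turn 2.429 R 70.1 Ftan(drag) 8.83 Frad(out+) -4.05 Fz 11.7 z 0.1704 rot [-179.9    0.2    0.2] tau [0.84 1.41 0.03] w 0.0158
```

Request:
apply_moves(offset=[[1.8,2.2,0]], dr=[[0,0,0]])

```text
t: 20.93
ee_pos: [0.6006, 0.0355, 0.1703]
ee_rot: [-179.9, 0.2, 0.2]
wrist_force: [-8.2, 6.1, 11.5]
gripper_width: 0.0163
gripper_force: 59.6
```

```bash
python3 st.py
```

```text
t 20.93 turn 2.468 R 70.1 Ftan(drag) 9.91 Frad(out+) -2.6 Fz 11.5 z 0.1703 rot [-179.9    0.2    0.2] tau [0.95 1.58 0.  ] w 0.0163
```

Request:
apply_moves(offset=[[0,0,0],[0,0,0],[0,0,0]], dr=[[0,0,0],[0,0,0],[0,0,0]])

```text
t: 21.18
ee_pos: [0.6008, 0.0353, 0.1704]
ee_rot: [-180.0, 0.2, 0.2]
wrist_force: [-6.7, 1.9, 10.9]
gripper_width: 0.0161
gripper_force: 59.5
```

```bash
python3 st.py
```

```text
t 21.18 turn 2.473 R 70.1 Ftan(drag) 5.63 Frad(out+) -4.14 Fz 10.9 z 0.1704 rot [-180.     0.2    0.2] tau [ 0.43  1.15 -0.02] w 0.0161
```

Request:
apply_moves(offset=[[0,0,0],[0,0,0],[0,0,0],[0,0,0],[0,0,0],[0,0,0],[0,0,0],[0,0,0]], dr=[[0,0,0],[0,0,0],[0,0,0],[0,0,0],[0,0,0],[0,0,0],[0,0,0],[0,0,0]], claw=100)

```text
t: 21.85
ee_pos: [0.6017, 0.0349, 0.1698]
ee_rot: [180.0, 0.1, 0.2]
wrist_force: [-0.1, -0.2, 0.2]
gripper_width: 0.0851
gripper_force: 0.0
```

Request:
apply_moves(offset=[[0,0,-10],[0,0,-20],[0,0,-30],[0,0,-30],[0,0,-20],[-15,0,0],[-20,0,0],[-20,0,0],[-20,0,0],[-15,0,0],[0,0,0],[0,0,0]], dr=[[0,0,0],[0,0,0],[0,0,0],[0,0,0],[0,0,0],[0,0,0],[0,0,0],[0,0,0],[0,0,0],[0,0,0],[0,0,0],[0,0,0]])

```text
t: 22.85
ee_pos: [0.5121, 0.0346, 0.281]
ee_rot: [180.0, -0.0, 0.2]
wrist_force: [-0.3, 0.0, 0.7]
gripper_width: 0.0854
gripper_force: 0.0
```

Run:
```python
from h import *
w=robot.capture('wrist');v=robot.capture('scene')
from scipy.optimize import least_squares
for f in (90,85,80):
  for t in (2.45,):
    a=np.pi-t;d=np.array([np.cos(a),np.sin(a),0]);q=np.radians(f);g=lambda r:S+.07*d-r*np.cos(q)*d+[0,0,r*np.sin(q)]
    print(f,'wrist',proj(w,g(.066)).round(0),proj(w,g(0)).round(0),'scene',(proj(v,g(.066))-[290,170])*6,(proj(v,g(0))-[290,170])*6)
A=cv2.resize(w['color'],(400,300));B=cv2.resize(v['color'][170:270,290:390],(400,400) if 0 else (600,600),interpolation=3)
im=np.zeros((600,800,3),np.uint8);im[:,:500]=cv2.resize(v['color'][170:270,300:384],(500,600),interpolation=3);im[:400,500:]=cv2.resize(w['color'][40:440,170:470],(300,400));cv2.imwrite('pics/f.png',im[:,:,::-1])
```

```text
90 wrist [319.  80.] [319.  89.] scene [314.34742786 -56.86046715] [313.80804519  95.11512612]
85 wrist [326.  89.] [319.  89.] scene [314.8240958  -50.15895369] [313.80804519  95.11512612]
80 wrist [333.  98.] [319.  89.] scene [315.29600547 -42.27133466] [313.80804519  95.11512612]
```

View pics/f.png

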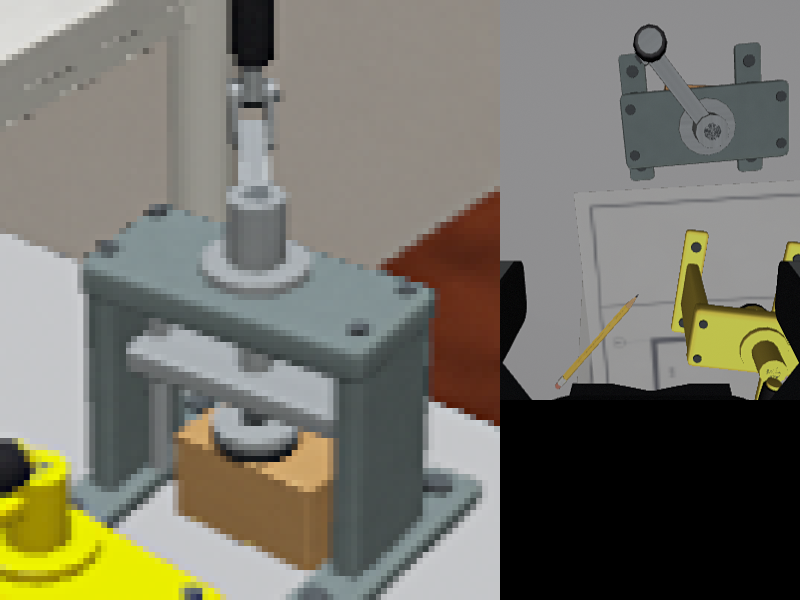

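The picture shows the grip upright (end disc at wrist pixel (320,83); 90° predicts (319,80)), the foot on the block and the block in place. I'll hand it in.

```bash
python3 -c "
from plant import robot
print(robot.sign_off())"
```

```text
the job is handed in; nothing more can be done
None
```

The job is handed in at about 23 s of the 69 s. The grip is up against its stop and the crank is wound clockwise until the drag read about 4 N above idle, roughly 37 N on the block. The gripper has let go and is clear, and the block and the things round about look undisturbed. No verdict came back.

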